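# Weigh a crucible and present its filter plate

### The job

Log in a filtration sample: first set the lidded crucible upright and centred on the balance pan, gently, without pressing the pan down to its stop, and let go of it. Then take the glass filter plate out of its rack, find its frosted end by the small corner notch, and hold it in the air over the middle of the white tile, at least 10 cm up, with its long edges level, the frosted end pointing straight at the tile's raised rail and the plate leaned over about 40 degrees so that the frosted label face looks up. Finish holding it still there, and leave the other things on the bench alone.

Things in the scene. Friction and masses are not known exactly. Their poses are not given: they have to be found in the camera images.
- crucible_center (a point): Centre (half-way up) of the loose lidded porcelain crucible, white, 44 mm diameter, 60 mm high, about 0.12 kg: straight cylindrical side 44 mm across from 14 to 42 mm above its underside (grip it there), narrower foot (30 mm), domed lid fixed on, with a small knob. Point is 30 mm above its underside; z is its upward axis. It starts standing on the bench.
- crucible: The same crucible; origin at the centre of its underside.
- pan_top (a point): Centre of the upper face of the balance pan: round flat steel pan, 90 mm diameter, 4 mm thick, about 68 mm above the bench, on a white top-pan balance (140 x 130 mm, 45 mm high, dark display on the side towards the robot). The point moves down with the pan.
- pan (a joint): How far the pan is pressed down, m: 0 empty, stop at 0.014; spring 250 N/m (the crucible alone sinks it 3 to 6 mm, 3 N in all presses it to about 12 mm).
- plate_center (a point): Centre of the loose glass filter plate, 90 mm long (x) x 8 thick (y) x 50 high (z), 0.08 kg, which starts on a long edge in its rack, centre 33 mm above the bench. +x points to the frosted end, +y out of the face with the matt white frosted label field (outer 22 mm of the length), +z to the edge that starts up. A 10 x 10 mm corner notch is at the frosted end's upper corner (+x, +z).
- frosted_end (a point): Middle of the plate's frosted end, 45 mm from the plate centre along the plate's +x; axes as the plate's.
- plate: The filter plate; origin at the middle of its lower long edge, 25 mm below the plate centre along plate z; axes as above. Grip it from above across its 8 mm thickness, at the middle of its length.
- rack: Fixed aluminium rack, base 110 (x) x 56 (y) x 8 mm, origin under its centre. Two pairs of upright fingers hold the plate near its ends, at x = -36 and +36 mm (12 mm wide along x, reaching y = +-11 mm, tops 25 mm above the bench); between them 60 mm are free for gripper fingers down to the base. Lift the plate 30 mm straight up to clear it.
- tile_center (a point): Centre of the upper face of the fixed white tile, 110 (x) x 120 (y) mm, 7 mm thick, on the bench. Its raised dark steel rail (10 mm wide, 18 mm above the bench) runs along its -y edge; -y of this frame points from the middle of the tile to the rail. z is up.
- tally_counter: Tally counter, 51 x 56 x 23 mm; leave alone.
- sample_cup: Screw-lid sample cup, 47 mm diameter, 66 mm high, origin under its centre; leave alone.
- dropper: Dropper bottle, 26 mm diameter, 68 mm high, origin under its centre; leave alone.
Things that resemble listed ones, but are neither listed nor needed, are in the scene too. Of the things that look like the plate, the middle-sized one is meant.

How it is judged:
On the way, in this order (a step that is already met when the one before it is completed fails the run):
1. the crucible stands released, upright and centred on the sprung pan (horizontal distance between crucible_center and pan_top below 0.012 m and angle between crucible_center's own z axis and vertical below 0.1 rad and value of joint pan above 0.0015 m and z of crucible_center in the frame of pan_top below 0.034 m and contact force between the fingers and crucible below 0.05 N), for 0.3 s.
2. the filter plate is lifted clear of its rack (height (world z) of plate_center above 0.08 m and contact force between the fingers and plate above 0.5 N), for 0.2 s.
At the end, for the whole second after the job is handed in: Crucible released upright within 12 mm of the pan centre. Plate held still, centre 90 mm up or more and within 35 mm of the tile centre (plan), long axis level within 0.2 rad and within 0.3 rad of the rail direction, frosted end at the rail, label normal within 1.1 rad of vertical (all of step 1 and contact force between the fingers and plate above 0.5 N and height (world z) of plate_center above 0.09 m and horizontal distance between plate_center and tile_center below 0.035 m and angle between plate_center's own y axis and vertical below 1.1 rad and angle between plate_center's own x axis and vertical between 1.3708 and 1.7708 rad and angle between the x axis of plate_center and the y axis of tile_center, either way round below 0.3 rad and y of frosted_end in the frame of tile_center below -0.005 m and linear speed of each of plate, crucible below 0.03 m/s); the arm keeps its last pose, push and grip.
It fails at once if the pan is pressed down to its stop (more than 12 mm) (value of joint pan above 0.012 m).
It fails at once if the crucible is tipped (angle between crucible_center's own z axis and vertical above 0.5 rad).
It fails at once if a bystander (tally counter, sample cup or dropper bottle) is displaced by more than 30 mm (distance of any of tally_counter, sample_cup, dropper from where it was at the start of the episode above 0.03 m).
It also fails if it takes over 54 s, if anything falls off the work surface, if the arm or the gripper's body presses on something with over 40 N, if the wrist force passes 120 N, or if a joint passes its speed limit or range.

### The arm

A 6-joint arm with a two-finger parallel gripper is mounted at the origin on a cart in front of the work surface, level with it; the furniture and walls round the work are solid. World frame = base frame: x ahead of the robot, y to its left, z up, the work surface at z = 0. Lengths are in m, angles in rad, forces in N, time in s.
With the tool pointing down it reaches from about 0.325 to 1 m from the base axis. Payload 5.1 kg.
Tool frame: the origin (TCP) lies midway between the tips of the shut fingers; the grasp point (between the pads) lies 19 mm behind it; z points along the fingers, y is the line along which they close (so a half turn about z gives the same grasp; the last joint's range is limited). The gripper opens to 85 mm and grips with 20 to 120 N. Pads are 22 mm wide; open, the fingers measure 114 mm over their backs; the gripper's body (76 mm by 85 mm) begins 54 mm behind the grasp point. The pads swing forward as they close: fully open they stand 13 mm farther back than shut.
Start: joints at [-1.338, 0.124, 1.65, -0, 1.367, -0.083], TCP at [0.202, -0.618, 0.231] pointing down, gripper open.
Joint ranges: [-2.61, 2.61], [-1.02, 2.33], [0.03, 2.71], [-1.35, 4.49], [0.32, 2.68], [-2.91, 2.91]. Speed limits (rad/s): [2.57, 2.57, 3.14, 3.14, 3.14, 3.14].

### API

Orientations are given as a unit quaternion [w, x, y, z].
In Python, from workcell import sense, get_image, camera_model, finish_job gives the robot as it stands.
- The arm moves only by the shell command python3 -m crank 'ROWS' [FORCE]. ROWS is JSON, one flat list of numbers, 7 for each row, row after row: the gripper command: -1 is fully open, 1 is shut, values between are in proportion, then the shift along the world's x, y, z in cm, then the turn, a rotation vector about the world's x, y, z in rad. In form: [grip, dx, dy, dz, wx, wy, wz, grip, dx, dy, dz, wx, wy, wz, ...]. A call has 1 to 10 rows; each row shifts and turns the commanded pose from where the row before left it; what a row does not reach is not made up. A row lasts 1/10 s, in which the tool goes at most 50 mm and 8.59 degrees, less where a joint would pass 70% of its speed; a pose out of reach is approached as far as the arm can. A call is refused whole if a number of a shift passes 5 or a number of a turn 0.15, either way. A call with a gripper value outside its range is refused whole. The fingers move at their own pace and stop on an object; FORCE is the grip in N (left out, the last holds). Time passes only in rows, so rows that do not move let the fingers close. It gives the time, the measured TCP pose, the force, the opening and the grip force at its end, in the units of the state.
- sense(): the state, without advancing time (a new reading comes with each control period).
- get_image(name): name is "side" or "top" or "wrist"; returns the picture (384x512x3 uint8, red, green, blue); there is no depth.
- camera_model(name): a dict with "fov_y" (degrees; the focal length in pixels is half the picture's height over the tangent of half this angle, whatever the lens; pixels are square), "cx", "cy" (the principal point, pixels), "R" (3x3) and "t" (3): a world point X has camera coordinates R X + t; the wrist camera has in their place "tool_from_camera" (4x4, takes a point from camera to tool coordinates, whose origin is the TCP and whose axes are the flange's). Camera axes: x right, y down, z forward; pixel columns grow to the right and rows downward; lengths in m; the calibration is good to about 2 mm. A picture is of the moment at which its call begins: read the wrist's pose just before it. camera_model takes no time and is no camera call.
- finish_job(): hands the job in; it is judged then, once.
The state is a dict: "clock": time; "joint_pos": joint angles; "qd": joint speeds; "joint_torque": joint torques, N m; "eef_pos": TCP position; "orientation": TCP orientation; "ft_force": force on the tool from outside, world axes, zero at the start; "moment": the same for the moment, N m; "gripper_width": finger opening in m; "finger_force": force on a finger pad.
Only numpy, scipy, OpenCV 4.12 (cv2) and the standard library are available. Lean on these libraries where they do the work, as an engineer would, in place of code of your own. Each camera call takes 0.05 s, during which the arm holds its last target. There are 200 camera calls.

## Working session

There is one attempt and no reset: what is moved stays moved. The work goes in short steps, Python scripts to look and compute and a shell command to move; the robot and the scene stay as the last step left them, time stands still between calls to the robot, and variables do not carry over. Pictures are saved under pics/ and viewed, at most 10 in all, crops included, and the job is handed in when it is done.

```bash
mkdir -p pics; cat > h.py <<'E'
import numpy as np, cv2
from workcell import sense, get_image, camera_model
from scipy.spatial.transform import Rotation as Rn
def q2R(q): return Rn.from_quat([q[1],q[2],q[3],q[0]]).as_matrix()
def cam(name, s=None):
    m=camera_model(name); f=192/np.tan(np.radians(m["fov_y"])/2)
    if "R" in m: R=np.array(m["R"]);t=np.array(m["t"])
    else:
        T=np.array(m["tool_from_camera"]); s=s or sense()
        Rt=q2R(s["orientation"]); Rc=Rt@T[:3,:3]; c=Rt@T[:3,3]+np.array(s["eef_pos"])
        R=Rc.T; t=-R@c
    return f,m["cx"],m["cy"],R,t,m
def ray(name,u,v,s=None):
    f,cx,cy,R,t,_=cam(name,s); return -R.T@t, R.T@np.array([(u-cx)/f,(v-cy)/f,1])
def onz(name,u,v,z,s=None):
    c,d=ray(name,u,v,s); return c+d*(z-c[2])/d[2]
def proj(name,X,s=None):
    f,cx,cy,R,t,_=cam(name,s); p=R@np.array(X)+t; return cx+f*p[0]/p[2],cy+f*p[1]/p[2]
def tri(a,b):
    (c1,d1),(c2,d2)=a,b; k=np.linalg.lstsq(np.c_[d1,-d2],c2-c1,rcond=None)[0]
    p,q=c1+d1*k[0],c2+d2*k[1]; return (p+q)/2,np.linalg.norm(p-q)
def grab(name,fn):
    s=sense(); im=get_image(name); cv2.imwrite("pics/"+fn+".png",cv2.cvtColor(im,cv2.COLOR_RGB2BGR)); return im,s
E
python3 - <<'E'
from h import *
a=[grab(n,n+"0")[0] for n in("top","side")]
cv2.imwrite("pics/top0b.png",cv2.resize(cv2.imread("pics/top0.png"),(800,600)))
cv2.imwrite("pics/side0b.png",cv2.resize(cv2.imread("pics/side0.png"),(800,600)))
for n in("top","side","wrist"): print(camera_model(n))
s=sense();print(s)
E
```

```text
{'fov_y': 44.05893935993567, 'cx': 253.50244561066896, 'cy': 195.4325313344451, 'R': array([[ 7.78476813e-04, -9.99973259e-01,  7.27154138e-03],
       [-9.96604115e-01, -1.37454123e-03, -8.23307251e-02],
       [ 8.23385185e-02, -7.18275551e-03, -9.96578535e-01]]), 't': array([-0.08748287,  0.56461943,  1.59796619])}
{'fov_y': 56.867610770479374, 'cx': 254.25806816374038, 'cy': 189.2397565781348, 'R': array([[ 0.99912265, -0.03635329,  0.02079332],
       [-0.00279845, -0.55334157, -0.83294974],
       [ 0.04178628,  0.83216077, -0.55295783]]), 't': array([-0.58418266,  0.02956759,  1.1743498 ])}
{'fov_y': 65.90976869736204, 'cx': 249.50505495172226, 'cy': 192.96781794168794, 'tool_from_camera': array([[-2.07743309e-04, -9.54972315e-01, -2.96694852e-01,
         7.70330476e-02],
       [ 9.99999930e-01, -1.06513734e-04, -3.57355805e-04,
        -2.40616110e-04],
       [ 3.09662824e-04, -2.96694906e-01,  9.54972270e-01,
        -1.42880880e-01],
       [ 0.00000000e+00,  0.00000000e+00,  0.00000000e+00,
         1.00000000e+00]])}
{'clock': 0.1, 'joint_pos': array([-1.33757602e+00,  1.24454253e-01,  1.65152581e+00, -2.19733470e-06,
        1.36753529e+00, -8.26009541e-02]), 'qd': array([-1.11625503e-03, -3.40755126e-03, -5.03674305e-04, -1.06913726e-03,
        1.45633288e-06, -3.82776798e-04]), 'joint_torque': array([ 1.73004405e-04, -4.24928176e+01, -3.66655684e+01, -1.87568467e-04,
        3.93098773e-03, -2.16726391e-05]), 'eef_pos': array([ 0.20173052, -0.61731889,  0.23017354]), 'orientation': array([-9.58542391e-04,  9.87557512e-01,  1.57255323e-01, -7.34031915e-05]), 'ft_force': array([0.06329933, 0.24916775, 0.34350557]), 'moment': array([-0.03471795,  0.02331573, -0.03344646]), 'finger_force': 0.0, 'gripper_width': 0.08538126806019804}
```

View pics/top0b.png

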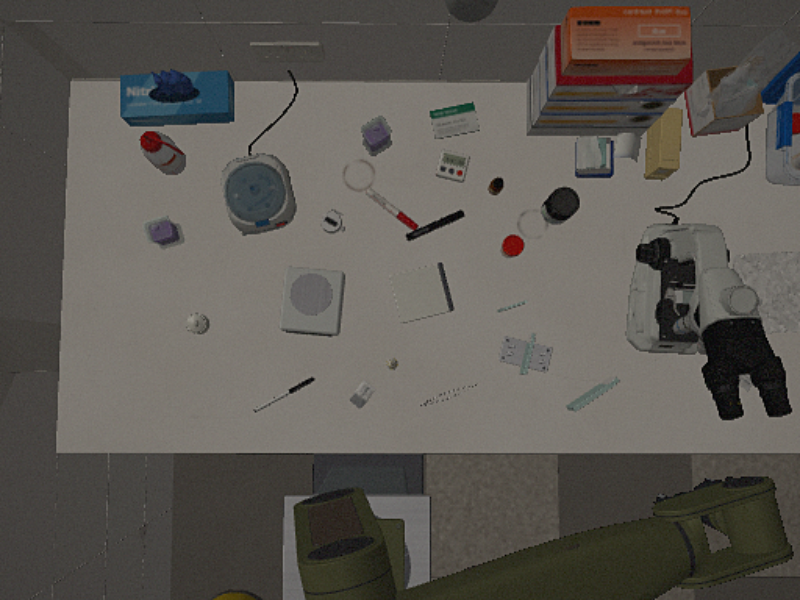

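View pics/side0b.png

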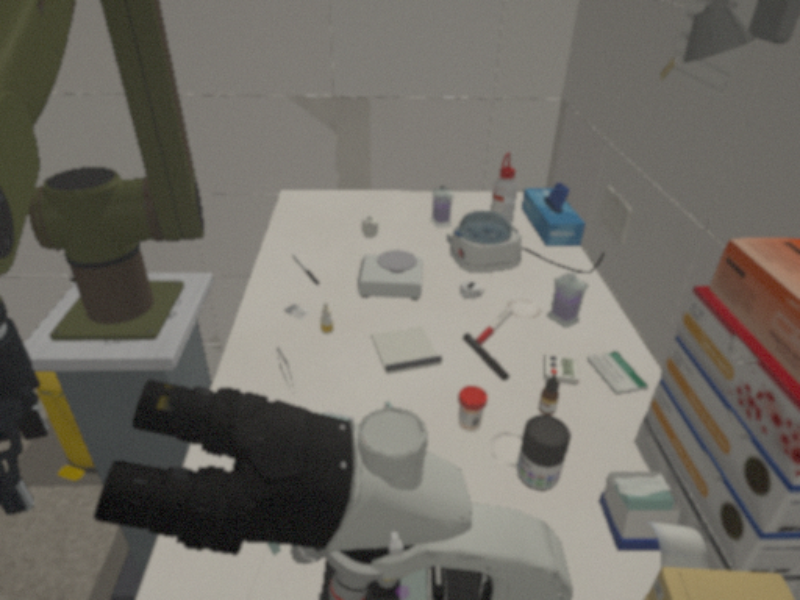

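Candidates in the top view (800-px picture):
- Plate: (526,353) in a rack-like object, (511,306) short, (593,393) long.
- Crucible: (197,323) white and round. Similar white things are (625,145) and the tally counter (333,220).

The balance pan is at (312,293), and the tile is at (420,293) with its rail on the right at (446,287). Next is a close crop.

```bash
python3 - <<'E'
from h import *
im=cv2.imread("pics/top0.png")
a=cv2.resize(im[185:270,305:405],(800,600*85//85),interpolation=cv2.INTER_CUBIC)[:, :]
a=cv2.resize(im[185:270,308:408],(600,510),interpolation=cv2.INTER_CUBIC)
b=cv2.resize(im[190:224,110:143],(198,204),interpolation=cv2.INTER_CUBIC)
c=cv2.resize(im[80:113,385:418],(198,198),interpolation=cv2.INTER_CUBIC)
o=np.zeros((510,800,3),np.uint8);o[:,:600]=a;o[:204,602:]=b;o[210:408,602:]=c
cv2.imwrite("pics/crop1.png",o)
k=1/1.5625
for n,u,v,z in [("cruc",197,323,.06),("pan",312,293,.068),("rack",526,353,.05),("tilec",420,293,.007),("railA",440,264,.018),("railB",452,311,.018),("small",511,306,.02),("long",593,393,.02),("sidecruc",0,0,0)]:
    if u: print(n,onz("top",u*k,v*k,z).round(3))
print(onz("side",370*k,227*k,.03),onz("side",398*k,259*k,.068))
E
```

```text
cruc [0.523 0.337 0.06 ]
pan [0.587 0.092 0.068]
rack [ 0.46  -0.365  0.05 ]
tilec [ 0.594 -0.14   0.007]
railA [ 0.657 -0.184  0.018]
railB [ 0.553 -0.21   0.018]
small [ 0.564 -0.339  0.02 ]
long [ 0.374 -0.515  0.02 ]
[0.5244075  0.33177411 0.03      ] [0.58841795 0.09669797 0.068     ]
```

View pics/crop1.png

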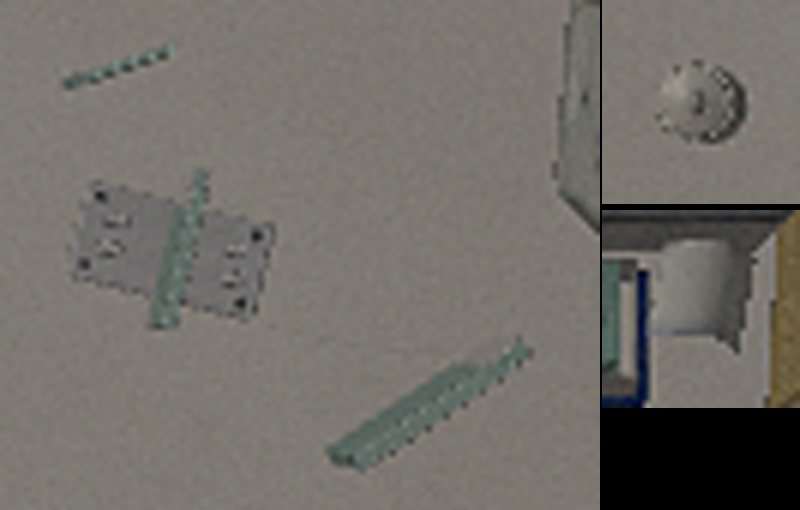

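The crop shows the plate in the rack at (180,250), with a notch-like narrowing at its upper end. It is the middle of the three lengths: 18, 26 and 38 px in the raw picture. The crucible is the domed white disc in the top inset. I'll move above the rack for a wrist look on the way to the crucible.

```bash
python3 -m crank '[-1,1,4,3,0,0,0,-1,4,4.5,4,0,0,0,-1,4.5,4,3,0,0,0,-1,4.5,4,2,0,0,0,-1,4.5,4,0,0,0,0,-1,4,4,0,0,0,0,-1,3.5,1,0,0,0,0,-1,0,0,0,0,0,0]' && python3 - <<'E'
from h import *
im,s=grab("wrist","w1"); print(s["eef_pos"],s["clock"])
cv2.imwrite("pics/w1b.png",cv2.resize(cv2.imread("pics/w1.png"),(800,600)))
E
```

```text
clock: 0.9
eef_pos: [0.4189, -0.4053, 0.3258]
orientation: [-0.001, 0.987, 0.16, 0.0]
ft_force: [-0.0, 0.0, 0.8]
gripper_width: 0.0852
finger_force: 0.0
[ 0.41894612 -0.40525213  0.32578293] 0.9
```

View pics/w1b.png

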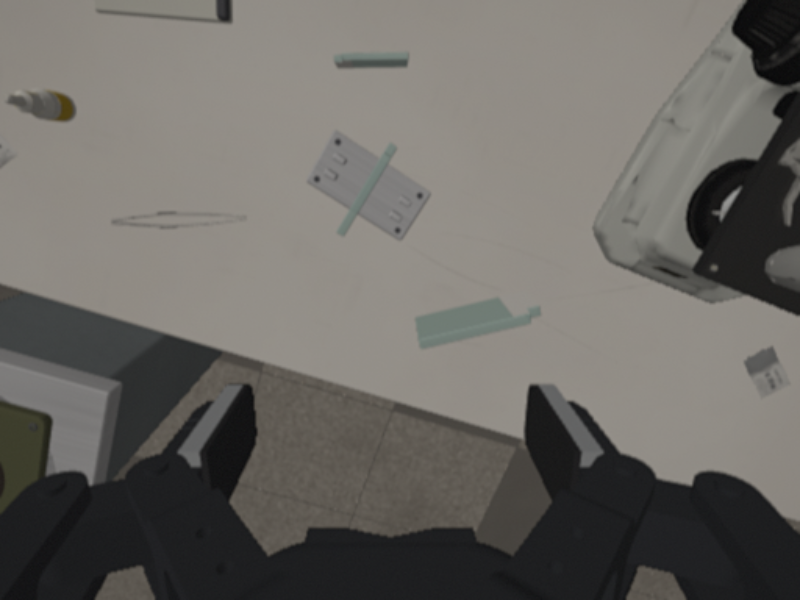

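The wrist view shows the plate standing across the rack, from (390,150) to (342,235). The short decoy is at (370,60), and the long one, on the bench, is at (475,325). Next is the crucible.

```bash
python3 -m crank '[-1,0.5,4.5,0,0,0,0,-1,0.5,4.5,0,0,0,0,-1,0.5,4.5,0,0,0,0,-1,0.5,4.5,0,0,0,0,-1,0.5,4.5,0,0,0,0,-1,0.5,4.5,0,0,0,0,-1,0.5,4.5,0,0,0,0,-1,0.5,4.5,0,0,0,0]' >/dev/null; python3 -m crank '[-1,0.5,4.5,0,0,0,0,-1,0.5,4.5,0,0,0,0,-1,0.5,4.5,0,0,0,0,-1,0.5,4.5,-1,0,0,0,-1,0.5,4.5,-2,0,0,0,-1,0.5,4.5,-2,0,0,0,-1,0.5,4.5,-2,0,0,0,-1,0.5,4,-1,0,0,0,-1,0,0,0,0,0,0]' && python3 - <<'E'
from h import *
im,s=grab("wrist","w2"); print(s["eef_pos"],s["clock"],proj("wrist",[.523,.335,.03],s),proj("wrist",[.523,.335,.06],s))
cv2.imwrite("pics/w2b.png",cv2.resize(cv2.imread("pics/w2.png"),(800,600)))
E
```

```text
clock: 2.65
eef_pos: [0.4949, 0.3094, 0.2429]
orientation: [0.0, 0.987, 0.159, -0.003]
ft_force: [-0.4, -0.6, -0.1]
gripper_width: 0.0853
finger_force: 0.0
[0.49492714 0.30936652 0.24291296] 2.65 (np.float64(236.70998317242157), np.float64(137.2739862841542)) (np.float64(235.5710468268633), np.float64(140.64194746936062))
```

View pics/w2b.png

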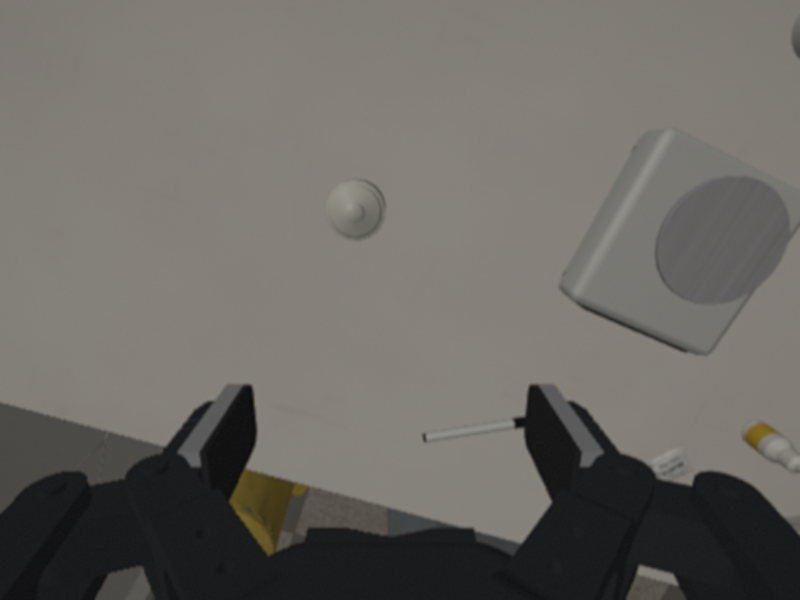

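The crucible's knob is at (355,210) with its outline centred at (356,209). The pan ellipse is centred near (723,240).

```bash
python3 - <<'E'
from h import *
s=sense();k=.64
print(onz("wrist",355*k,210*k,.059,s),onz("wrist",356*k,209*k,.045,s),"pan",onz("wrist",723*k,240*k,.068,s))
print([onz("wrist",u*k,v*k,.068,s).round(4) for u,v in((656,245),(790,233),(733,176),(712,303))])
# pan in top image: purple-grey vs white
im=cv2.imread("pics/top0.png").astype(int)[165:220,175:225]
print(im[22,8:45,:].tolist()[::4])
E
```

```text
[0.52709915 0.34400951 0.059     ] [0.52622553 0.34402398 0.045     ] pan [0.58823974 0.09519409 0.068     ]
[array([0.5706, 0.1377, 0.068 ]), array([0.607 , 0.0537, 0.068 ]), array([0.6282, 0.1111, 0.068 ]), array([0.5453, 0.079 , 0.068 ])]
[[111, 115, 119], [98, 99, 101], [96, 97, 98], [99, 98, 101], [99, 101, 102], [99, 99, 101], [96, 100, 100], [103, 99, 104], [113, 116, 117], [48, 49, 49]]
```

```bash
python3 -m crank '[-1,3.2,3.5,-4,0,0,0,-1,0,0,-5,0,0,0,-1,0,0,-5,0,0,0,-1,0,0,-4,0,0,0,-1,0,0,-3,0,0,0,-1,0,0,-2,0,0,0,-1,0,0,0,0,0,0,-1,0,0,0,0,0,0]' && python3 - <<'E'
from h import *
s=sense(); R=q2R(s["orientation"]); print(R.round(3))
d=np.array([.5265,.344,0])-s["eef_pos"]; print(R.T@d)
E
```

```text
clock: 3.5
eef_pos: [0.5226, 0.3344, 0.0251]
orientation: [0.0, 0.988, 0.156, 0.0]
ft_force: [-0.5, -0.1, 0.0]
gripper_width: 0.0854
finger_force: 0.0
[[ 0.951  0.309  0.001]
 [ 0.309 -0.951  0.   ]
 [ 0.001  0.    -1.   ]]
[ 0.00665427 -0.00792656  0.025101  ]
```

```bash
python3 -m crank '[-1,0.4,0.9,-0.8,0,0,0,-1,0,0,-0.8,0,0,0,-1,0,0,0,0,0,0,1,0,0,0,0,0,0,1,0,0,0,0,0,0,1,0,0,0,0,0,0,1,0,0,0,0,0,0,1,0,0,0,0,0,0]' 25
```

```text
clock: 4.3
eef_pos: [0.5261, 0.3447, 0.0088]
orientation: [-0.0, 0.988, 0.157, 0.0]
ft_force: [0.6, 0.5, 1.6]
gripper_width: 0.0431
finger_force: 25.8
```

```bash
python3 -m crank '[1,0,0,2,0,0,0,1,0,0,3,0,0,0,1,0,0,3.5,0,0,0,1,0,0,3.5,0,0,0,1,0,0,0,0,0,0,1,0.5,-2,0,0,0,0,1,1,-4,0,0,0,0,1,1,-4,0,0,0,0]'>/dev/null; python3 -m crank '[1,1,-4,0,0,0,0,1,1,-4,0,0,0,0,1,1,-4,0,0,0,0,1,0.7,-2.5,0,0,0,0,1,0,-0.4,0,0,0,0,1,0,0,0,0,0,0,1,0,0,0,0,0,0]' && python3 - <<'E'
from h import *
im,s=grab("wrist","w3"); print(s["eef_pos"],s["clock"])
cv2.imwrite("pics/w3b.png",im[:,:,::-1])
E
```

```text
clock: 5.8
eef_pos: [0.587, 0.0963, 0.1274]
orientation: [-0.0, 0.988, 0.158, -0.001]
ft_force: [-0.2, -0.1, -1.2]
gripper_width: 0.0431
finger_force: 25.9
[0.58704493 0.09633701 0.12741534] 5.8
```

View pics/w3b.png

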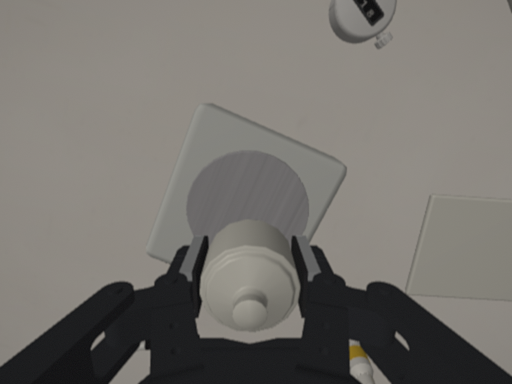

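The picture shows the crucible upright in the grip. The pan edge is at (187,207), (308,207) and (248,151).

```bash
python3 - <<'E'
from h import *
s=sense()
P=[onz("wrist",u,v,.068,s)[:2] for u,v in((187,207),(308,207),(248,151))]
A=np.array([[2*p[0],2*p[1],1] for p in P]); c=np.linalg.solve(A,[p@p for p in P]); print(c[:2],np.sqrt(c[2]+c[:2]@c[:2]))
E
python3 -m crank '[1,0,-0.1,-2,0,0,0,1,0,0,-2,0,0,0,1,0,0,-0.8,0,0,0,1,0,0,-0.2,0,0,0,1,0,0,-0.2,0,0,0,1,0,0,0,0,0,0,1,0,0,0,0,0,0]'
```

```text
[0.58670741 0.09836915] 0.04409349812002748
clock: 6.55
eef_pos: [0.5884, 0.0947, 0.0773]
orientation: [0.0, 0.988, 0.157, 0.001]
ft_force: [0.7, 0.2, -0.7]
gripper_width: 0.0433
finger_force: 26.0
```

```bash
python3 -m crank '[1,-0.05,0.2,0,0,0,0,1,0,0,0,0,0,0,1,0,0,-0.15,0,0,0,1,0,0,-0.15,0,0,0,1,0,0,-0.1,0,0,0,1,0,0,0,0,0,0,1,0,0,0,0,0,0]'
```

```text
clock: 7.25
eef_pos: [0.5874, 0.0965, 0.0724]
orientation: [0.0, 0.988, 0.157, 0.0]
ft_force: [0.1, 0.2, 0.3]
gripper_width: 0.0434
finger_force: 26.0
```

```bash
python3 -m crank '[-0.1,0,0,0,0,0,0,-0.3,0,0,0,0,0,0,-0.6,0,0,0,0,0,0,-1,0,0,0,0,0,0,-1,0,0,0,0,0,0,-1,0,0,0,0,0,0,-1,0,0,2,0,0,0,-1,0,0,4,0,0,0,-1,0,0,5,0,0,0]' && python3 -m crank '[-1,0,0,3,0,0,0,-1,-3,-1,0,0,0,0,-1,-3,-1,0,0,0,0,-1,0,0,0,0,0,0]' && python3 - <<'E'
from h import *
im,s=grab("wrist","w4"); print(s["eef_pos"],s["clock"],[proj("wrist",[.5875,.0965,z],s) for z in(.064,.106,.124)])
E
```

```text
clock: 8.15
eef_pos: [0.5853, 0.0964, 0.1806]
orientation: [-0.0, 0.988, 0.157, -0.003]
ft_force: [0.4, 0.1, 0.1]
gripper_width: 0.0855
finger_force: 0.0
clock: 8.55
eef_pos: [0.5247, 0.076, 0.2119]
orientation: [0.0, 0.988, 0.157, -0.001]
ft_force: [0.1, -0.1, 0.4]
gripper_width: 0.0856
finger_force: 0.0
[0.52469047 0.07596806 0.21189087] 8.55 [(np.float64(249.82687368639472), np.float64(112.84269199042942)), (np.float64(249.8579351278764), np.float64(114.89202000161656)), (np.float64(249.8746583532872), np.float64(115.99536139972645))]
```

View pics/w4.png

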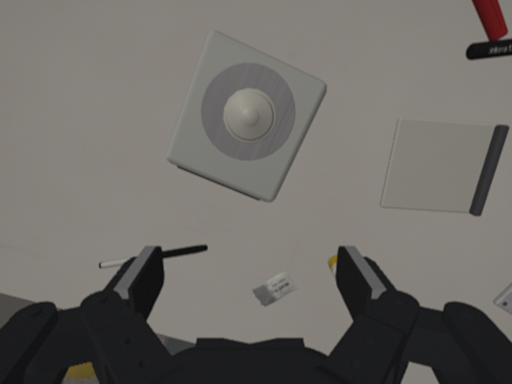

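The crucible (248,114) sits centred on the pan (248,112), released and upright. The tile rail runs from (502,127) to (476,213), and the tile's left edge from (400,119) to (381,207).

```bash
python3 - <<'E'
from h import *
s=sense()
r=[onz("wrist",u,v,.018,s) for u,v in((502,127),(476,213))]
l=[onz("wrist",u,v,.007,s) for u,v in((400,119),(381,207))]
print("rail",np.round(r,3),"left",np.round(l,3))
for p in(r,l): d=p[0]-p[1]; print(np.linalg.norm(d),np.degrees(np.arctan2(d[1],d[0])))
q=np.array([-.001,.987,.16,0]);q/=np.linalg.norm(q)
s1=dict(orientation=q,eef_pos=[.41895,-.40525,.32578])
e=[onz("wrist",u*.64,v*.64,.058,s1) for u,v in((390,150),(342,235))]; d=e[0]-e[1]
print("plate",np.round(e,3),np.mean(e,0),np.linalg.norm(d),np.degrees(np.arctan2(d[1],d[0])))
e=[onz("wrist",u*.64,v*.64,.008,s1) for u,v in((324,155),(415,215))]; d=e[0]-e[1]
print("rack",np.mean(e,0),np.linalg.norm(d),np.degrees(np.arctan2(d[1],d[0])))
E
```

```text
rail [[ 0.66  -0.176  0.018]
 [ 0.561 -0.202  0.018]] left [[ 0.634 -0.069  0.007]
 [ 0.53  -0.095  0.007]]
0.10266488504744108 14.845461715137112
0.10706600257235875 13.958030542207936
plate [[ 0.498 -0.378  0.058]
 [ 0.416 -0.36   0.058]] [ 0.45694813 -0.36927486  0.058     ] 0.08360971033409023 -12.308444181190666
rack [ 0.4614802  -0.37012583  0.008     ] 0.10390134972635566 75.56058961592927
```

Before reaching: the plate centre is about (0.457,-0.369) with its axis at -12°. The tile centre is about (0.597,-0.140) and the rail lies at -75.6° from it. I'll turn the tool along the plate and take a close look.

```bash
python3 -m crank '[-1,-1,-4,0,0,0,-0.053,-1,-1.4,-4.3,0,0,0,-0.053,-1,-1.4,-4.3,0,0,0,-0.053,-1,-1.4,-4.3,0,0,0,-0.053,-1,-1.4,-4.3,0,0,0,-0.053,-1,-1.4,-4.3,0,0,0,-0.053,-1,-1.4,-4.3,0,0,0,-0.053,-1,-1.4,-4.3,0,0,0,-0.053,-1,-1.4,-4.3,-2,0,0,-0.053,-1,-1.4,-4.3,-4,0,0,-0.053]' >/dev/null; python3 -m crank '[-1,0,0,0,0,0,0,-1,0,0,0,0,0,0]' && python3 - <<'E'
from h import *
im,s=grab("wrist","w5"); print(s["eef_pos"],s["joint_pos"],s["clock"])
R=q2R(s["orientation"]); print(R.round(3))
u,v=proj("wrist",[.457,-.369,.05],s); print(u,v)
u=int(np.clip(u,100,412));v=int(np.clip(v,75,309))
cv2.imwrite("pics/w5b.png",cv2.resize(im[v-75:v+75,u-100:u+100,::-1],(800,600),interpolation=cv2.INTER_CUBIC)); print(u-100,v-75)
E
```

```text
clock: 9.8
eef_pos: [0.3935, -0.3435, 0.1581]
orientation: [-0.001, 0.994, -0.108, -0.001]
ft_force: [0.3, -0.9, 0.3]
gripper_width: 0.0853
finger_force: 0.0
[ 0.39350722 -0.34349814  0.15805579] [-8.20714814e-01 -1.01093147e-01  2.00357173e+00  5.40300654e-04
  1.24148088e+00  9.65506817e-01] 9.8
[[ 0.977 -0.214 -0.001]
 [-0.214 -0.977  0.002]
 [-0.002 -0.002 -1.   ]]
264.70156539596815 112.53141697715913
164 37
```

View pics/w5b.png

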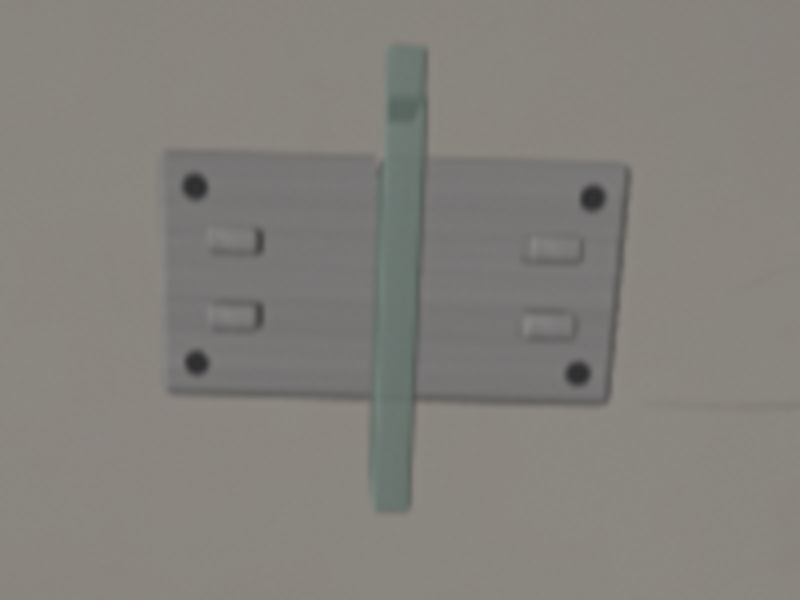

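The notch step is at (405,105) in the crop, at the far end of the plate. So the frosted end points to -12° and the label face looks to +y (left in the picture). The near end is at (392,510).

```bash
python3 - <<'E'
from h import *
s=sense(); f=lambda u,v,z: onz("wrist",164+u/4,37+v/4,z,s)
a=f(407,45,.048); b=f(393,510,.058); st=f(406,97,.058); m=f(399,290,.058)
for p,q in((a,b),(st,b)): d=(p-q)[:2]; print(np.linalg.norm(d),np.degrees(np.arctan2(d[1],d[0])))
c=(a+b)/2; print(c,m, "shift",(c-s["eef_pos"])[:2]*100)
E
```

```text
0.09019453960193681 -13.539799503561364
0.07967146149283663 -13.32199068865215
[ 0.46135432 -0.36885166  0.053     ] [ 0.46076871 -0.36834815  0.058     ] shift [ 6.70322318 -2.55663154]
```

```bash
python3 -m crank '[-1,3.4,-1.3,0,0,0,-0.017,-1,3.3,-1.25,0,0,0,0,-1,0,0,-3,0,0,0,-1,0,0,-3,0,0,0,-1,0,0,0,0,0,0,-1,0,0,0,0,0,0]'
```

```text
clock: 10.45
eef_pos: [0.4617, -0.3679, 0.1003]
orientation: [0.0, 0.993, -0.114, 0.0]
ft_force: [0.8, -0.0, 0.4]
gripper_width: 0.0852
finger_force: 0.0
```

```bash
python3 -m crank '[-1,0,-0.1,-3,0,0,0,-1,0,0,-3,0,0,0,-1,0,0,-1.6,0,0,0,-1,0,0,0,0,0,0,1,0,0,0,0,0,0,1,0,0,0,0,0,0,1,0,0,0,0,0,0,1,0,0,0,0,0,0,1,0,0,0,0,0,0,1,0,0,0,0,0,0]' 40; python3 -m crank '[1,0,0,0,0,0,0]'
```

```text
clock: 11.45
eef_pos: [0.4609, -0.3699, 0.0237]
orientation: [0.0, 0.993, -0.115, 0.0]
ft_force: [-0.4, -1.2, 2.0]
gripper_width: 0.0077
finger_force: 39.2
clock: 11.55
eef_pos: [0.4609, -0.3699, 0.0237]
orientation: [0.0, 0.993, -0.115, 0.0]
ft_force: [-0.8, 0.5, 2.8]
gripper_width: 0.0077
finger_force: 39.3
```

```bash
python3 -m crank '[1,0,0,1,0,0,0,1,0,0,2,0,0,0,1,0,0,3,0,0,0,1,0,0,4,0,0,0,1,0,0,4,0,0,0,1,0,0,1,0,0,0,1,0,0,0,0,0,0,1,0,0,0,0,0,0,1,0,0,0,0,0,0]' && python3 -m crank '[1,1.4,2.3,0,0,0,-0.108,1,1.4,2.3,0,0,0,-0.108,1,1.4,2.3,0,0,0,-0.108,1,1.4,2.3,0,0,0,-0.108,1,1.4,2.3,0,0,0,-0.108,1,1.4,2.3,0,0,0,-0.108,1,1.4,2.3,0,0,0,-0.108,1,1.4,2.3,0,0,0,-0.108,1,1.4,2.3,0,0,0,-0.108,1,1.4,2.3,0,0,0,-0.108]' && python3 - <<'E'
from h import *
s=sense(); print(s["joint_pos"]); R=q2R(s["orientation"]); print(R.round(3), np.degrees(np.arctan2(R[1,0],R[0,0])))
E
```

```text
clock: 12.45
eef_pos: [0.4595, -0.3685, 0.1702]
orientation: [-0.001, 0.993, -0.115, -0.002]
ft_force: [-0.2, -0.5, -1.1]
gripper_width: 0.0076
finger_force: 38.9
clock: 13.45
eef_pos: [0.6, -0.1382, 0.1704]
orientation: [0.001, 0.791, -0.611, -0.002]
ft_force: [0.4, -0.4, -0.5]
gripper_width: 0.0073
finger_force: 38.9
[-3.13557918e-01  9.66118995e-02  1.78451400e+00 -1.34391191e-05
  1.26473317e+00  2.57288717e+00]
[[ 0.252 -0.968 -0.004]
 [-0.968 -0.252  0.001]
 [-0.002  0.004 -1.   ]] -75.38112371987688
```

```bash
python3 -m crank '[1,0,0,0,0.025,-0.097,0,1,0,0,0,0.025,-0.097,0,1,0,0,0,0.025,-0.097,0,1,0,0,0,0.025,-0.097,0,1,0,0,0,0.025,-0.097,0,1,0,0,0,0.025,-0.097,0,1,0,0,0,0.025,-0.097,0,1,0,0,0,0,0,0,1,0,0,0,0,0,0]' && python3 - <<'E'
from h import *
s=sense(); print(s["joint_pos"]); R=q2R(s["orientation"]); print(R.round(3)); print("centre est",s["eef_pos"]-.009*R[:,2])
im,s=grab("wrist","w6"); im2,_=grab("side","s6"); print(proj("side",s["eef_pos"]))
u,v=map(int,proj("side",s["eef_pos"]))
o=np.zeros((384,800,3),np.uint8); o[:,:400]=cv2.resize(im[:,:,::-1],(400,300)).__class__ and cv2.copyMakeBorder(cv2.resize(im[:,:,::-1],(400,300)),0,84,0,0,cv2.BORDER_CONSTANT)
o[:,400:]=cv2.resize(im2[max(v-60,0):v+60,u-62:u+63,::-1],(400,384),interpolation=cv2.INTER_CUBIC); cv2.imwrite("pics/f6.png",o)
E
```

```text
clock: 14.35
eef_pos: [0.5996, -0.1394, 0.1711]
orientation: [-0.27, 0.745, -0.574, 0.209]
ft_force: [0.7, 0.2, -0.2]
gripper_width: 0.0073
finger_force: 39.4
[-0.52065985 -0.17953597  2.16534645  0.71559547  0.75410378  1.92892083]
[[ 0.254 -0.741  0.621]
 [-0.967 -0.197  0.161]
 [ 0.002 -0.642 -0.767]]
centre est [ 0.59404763 -0.14087477  0.17799234]
(np.float64(262.7060619762029), np.float64(175.80092847127327))
```

View pics/f6.png

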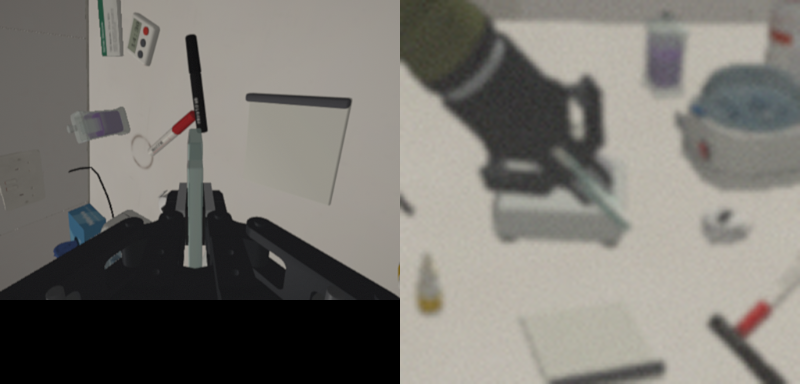

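In the wrist view the plate's far end is at (195,135), with a light step, and there is a white patch near (197,255). I'll zoom in to check which end that is.

```bash
python3 - <<'E'
from h import *
im=cv2.imread("pics/w6.png"); cv2.imwrite("pics/w6b.png",cv2.resize(im[155:350,185:325],(431,600),interpolation=cv2.INTER_CUBIC))
s=sense(); R=q2R(s["orientation"]);p=s["eef_pos"]
for x in(-.045,.045,.035): print(x,[tuple(np.round(proj("wrist",p+R@[x,y,-.034],s))) for y in(-.004,.004)])
E
```

```text
-0.045 [(np.float64(243.0), np.float64(370.0)), (np.float64(260.0), np.float64(370.0))]
0.045 [(np.float64(242.0), np.float64(185.0)), (np.float64(263.0), np.float64(185.0))]
0.035 [(np.float64(242.0), np.float64(210.0)), (np.float64(263.0), np.float64(210.0))]
```

View pics/w6b.png

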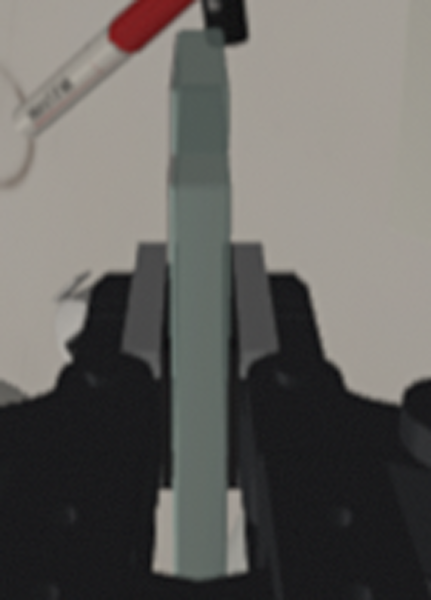

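The white patch is only background between the finger linkages. The notch is at the far end, which points at the rail, and the label face looks up. Estimated centre is (0.594,-0.141,0.178), over the tile, so I'm handing in.

```bash
python3 -m crank '[1,0.2,0,0,0,0,0,1,0,0,0,0,0,0,1,0,0,0,0,0,0,1,0,0,0,0,0,0,1,0,0,0,0,0,0]' && python3 -c "from workcell import finish_job; print(finish_job())"
```

```text
clock: 14.95
eef_pos: [0.6027, -0.1395, 0.1731]
orientation: [-0.271, 0.745, -0.572, 0.211]
ft_force: [-0.3, 0.4, -0.9]
gripper_width: 0.0078
finger_force: 39.4
the job is handed in; nothing more can be done
None
```

I handed the job in at about 15 s, with no verdict returned: the crucible stands released and centred on the pan, and the plate is held still about 18 cm over the tile's middle, leaned 40° with its notched end towards the rail; I took the label face's direction from the notch and never saw the label itself.

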